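# Fill the vial carousel and hold its index plunger out

## Robot

A 7-joint arm with a two-finger parallel gripper is mounted at the origin on the work surface. World frame = base frame: x ahead of the robot, y to its left, z up, the work surface at z = 0. Lengths are in m, angles in rad, forces in N, time in s.
With the tool pointing down it reaches from about 0.425 to 0.875 m from the base axis. Payload 9.9 kg.
Tool frame: the origin (TCP) lies on the centre line of the jaws, within the pads' length; the fingertips stand 11 mm ahead of it and the grasp point (between the pads) lies 8 mm behind it; z points along the fingers, y is the line along which they close (so a half turn about z gives the same grasp; the last joint's range is limited). The gripper opens to 85 mm and grips with 20 to 120 N. Pads are 22 mm wide; open, the fingers measure 114 mm over their backs; the gripper's body (76 mm by 85 mm) begins 54 mm behind the grasp point. The pads swing forward as they close: fully open they stand 13 mm farther back than shut.
Start: joints at [-1.346, 0.576, 0.025, 1.437, -0.015, 1.129, -0.057], TCP at [0.205, 0.643, 0.242] pointing down, gripper open.
Joint ranges: [-2.76, 2.76], [-0.34, 2.15], [-1.52, 1.57], [0.19, 2.46], [-1.09, 4.23], [0.17, 1.99], [-2.82, 2.82]. Speed limits (rad/s): [2.22, 2.22, 3.01, 3.01, 3.14, 3.14, 3.14].

## Interface

Orientations are given as a unit quaternion [x, y, z, w].
In Python, from cell import * gives the robot as it stands. The module is installed in compiled form; this text tells all that it offers.
- The arm moves only by the tool send_rows, never from a script. Its argument "steps" is a list of rows, each a list of 5 numbers: the shift along the tool's x, y, z in cm, then the turn about the tool's z in degrees, then the opening, from -1 (shut) to 1 (fully open). A call has 1 to 5 rows; each row shifts and turns the commanded pose from where the row before left it, along the tool's axes as they then stand; what a row does not reach is not made up. A row lasts 1/12 s, in which the tool goes at most 41.7 mm and 7.16 degrees, less where a joint would pass 70% of its speed; a pose out of reach is approached as far as the arm can. A call with a gripper value outside its range is refused whole. The fingers move at their own pace and stop on an object; "force" is the grip in N (left out, the last holds). Time passes only in rows, so rows that do not move let the fingers close. It gives the time, the measured TCP pose, the force, the opening and the grip force at its end, in the units of the state.
- read_state(): the state, without advancing time (a new reading comes with each control period).
- grab_frame(name): name is "side" or "top"; returns a dict with "color" (480x640x3 uint8, red, green, blue), "z_map" (480x640 float32, m along the optical axis (not along the pixel's ray), 0 where there is no reading), "intrinsics" (3x3 intrinsics, pixels), "rvec" (rotation vector, rad) and "tvec" (3), from world to camera coordinates, as OpenCV has them. Camera axes: x right, y down, z forward; pixel columns grow to the right and rows downward; lengths in m; the calibration is good to about 2 mm. A picture is of the moment at which its call begins.
- job_done(): hands the job in; it is judged then, once.
The state is a dict: "t": time; "qpos": joint angles; "joint_velocities": joint speeds; "tau": joint torques, N m; "tool_pos": TCP position; "tcp_rot": TCP orientation; "ft_force": force on the tool from outside, world axes, zero at the start; "moment": the same for the moment, N m; "width": finger opening in m; "gripper_force": force on a finger pad.
Only numpy, scipy, OpenCV 4.12 (cv2) and the standard library are available. Lean on these libraries where they do the work, as an engineer would, in place of code of your own. Each camera call takes 0.05 s, during which the arm holds its last target. There are 200 camera calls.

## Task

Fill every empty socket of the blue-socketed vial carousel with a spare vial from the grey rack, setting each one upright and fully down rather than dropping it, and leave the vials already in the carousel, the left-over spare in its rack and everything else on the bench where they are. Only when the carousel is full, grip the red knob of its sprung index plunger, pull it straight up as far as it goes and keep holding it there so that the carousel stays unlocked: the job finishes with the knob still held up.

Things in the scene. Friction and masses are not known exactly. Their poses are not given: they have to be found in the camera images.
- carousel: fixed stand with a vial carousel: aluminium disc 256 mm across, its top 32 mm above the bench, carrying six blue round sockets and a low steel hub (46 mm high) in the middle. It does not turn or shift while you work. Origin on the bench under the disc's centre; its -x axis points at the index plunger, whose dark steel bracket (60 mm high, 30 mm wide post, arm 22 mm wide along x) stands outside the disc and reaches over its rim. Position and yaw vary
- rack: fixed grey rack for spares, 190 x 56 mm, three grey sockets 60 mm apart in a row along its x axis; origin on the bench under its centre. Same sockets as the carousel's: inside 32 mm across, floor 16 mm and rim 40 mm above the bench. Position and yaw vary
- knob (a point): red round pull knob of the index plunger, 28 mm across, 24 mm tall, upright; this point is the centre of its underside, 68 mm above the bench when the pin is seated, 112 mm from the carousel's centre. The nearest vials' centres are 62 mm from the knob's centre; a fixed steel barrel, 20 mm across and up to 65 mm high, is right under it. Best gripped with the fingers on its carousel +y and -y sides
- plunger (a joint): sprung index plunger, m: 0 = pin seated in its hole in the disc, 0.020 = pulled fully up against its stop, pin clear of the hole. The spring needs about 4 N to start and 11 N at full travel and draws it back at once when let go
- socket0 (a point): centre of the inner floor of carousel socket 0, 36 mm above the bench, 70 mm from the carousel's centre, neighbours 70 mm apart; socket inside 32 mm across, outside 38 mm, 24 mm deep, rim 60 mm above the bench. Four of the six sockets start with a vial, two are empty (which ones varies)
- socket1 (a point): centre of the inner floor of carousel socket 1, 36 mm above the bench, 70 mm from the carousel's centre, neighbours 70 mm apart; socket inside 32 mm across, outside 38 mm, 24 mm deep, rim 60 mm above the bench. Four of the six sockets start with a vial, two are empty (which ones varies)
- socket2 (a point): centre of the inner floor of carousel socket 2, 36 mm above the bench, 70 mm from the carousel's centre, neighbours 70 mm apart; socket inside 32 mm across, outside 38 mm, 24 mm deep, rim 60 mm above the bench. Four of the six sockets start with a vial, two are empty (which ones varies)
- socket3 (a point): centre of the inner floor of carousel socket 3, 36 mm above the bench, 70 mm from the carousel's centre, neighbours 70 mm apart; socket inside 32 mm across, outside 38 mm, 24 mm deep, rim 60 mm above the bench. Four of the six sockets start with a vial, two are empty (which ones varies)
- socket4 (a point): centre of the inner floor of carousel socket 4, 36 mm above the bench, 70 mm from the carousel's centre, neighbours 70 mm apart; socket inside 32 mm across, outside 38 mm, 24 mm deep, rim 60 mm above the bench. Four of the six sockets start with a vial, two are empty (which ones varies)
- socket5 (a point): centre of the inner floor of carousel socket 5, 36 mm above the bench, 70 mm from the carousel's centre, neighbours 70 mm apart; socket inside 32 mm across, outside 38 mm, 24 mm deep, rim 60 mm above the bench. Four of the six sockets start with a vial, two are empty (which ones varies)
- vial0: amber glass vial with a white screw cap, a straight round cylinder 28 mm across and 72 mm tall, cap the top 20 mm, foot bevelled, about 60 g; origin at the centre of its underside, z up. Starts in the carousel, to be left there
- vial1: amber glass vial with a white screw cap, a straight round cylinder 28 mm across and 72 mm tall, cap the top 20 mm, foot bevelled, about 60 g; origin at the centre of its underside, z up. Starts in the carousel, to be left there
- vial2: amber glass vial with a white screw cap, a straight round cylinder 28 mm across and 72 mm tall, cap the top 20 mm, foot bevelled, about 60 g; origin at the centre of its underside, z up. Starts in the carousel, to be left there
- vial3: amber glass vial with a white screw cap, a straight round cylinder 28 mm across and 72 mm tall, cap the top 20 mm, foot bevelled, about 60 g; origin at the centre of its underside, z up. Starts in the carousel, to be left there
- vial4: amber glass vial with a white screw cap, a straight round cylinder 28 mm across and 72 mm tall, cap the top 20 mm, foot bevelled, about 60 g; origin at the centre of its underside, z up. Spare: starts in the rack, at x = -60 mm of the rack
- vial5: amber glass vial with a white screw cap, a straight round cylinder 28 mm across and 72 mm tall, cap the top 20 mm, foot bevelled, about 60 g; origin at the centre of its underside, z up. Spare: starts in the rack, at x = 0 mm of the rack
- vial6: amber glass vial with a white screw cap, a straight round cylinder 28 mm across and 72 mm tall, cap the top 20 mm, foot bevelled, about 60 g; origin at the centre of its underside, z up. Spare: starts in the rack, at x = 60 mm of the rack
- beaker: bystander: clear glass beaker, 64 mm across, 85 mm tall, beyond the carousel; origin centre of underside
- reagent: bystander: reagent bottle with blue cap, 70 mm across, 150 mm tall, left of the carousel; origin centre of underside
- jar: bystander: small white jar with black cap, 60 mm across, 80 mm tall; origin centre of underside
- marker: bystander: orange marker pen lying on the bench, 120 mm long, 16 mm thick; origin midway along, on its underside
- capbox: bystander: open green box, 120 x 90 x 50 mm; origin centre of underside
Not all that is in view belongs to the job. Leave any green look-alike of the vial0 alone. What is shaped like the vial6 but brown is not meant.

How it is judged:
On the way, in this order (a step that is already met when the one before it is completed fails the run):
1. two spares stand upright, fully down and released in the two sockets that were empty, the other vials are where they were, and the plunger is still seated (distance of each of vial0, vial1, vial2, vial3 from where it was at the start of the episode below 0.008 m and angle between each of vial0, vial1, vial2, vial3, vial4, vial5, vial6's own z axis and vertical below 0.12 rad and (((horizontal distance between vial4 and socket0 below 0.006 m or horizontal distance between vial4 and socket1 below 0.006 m or horizontal distance between vial4 and socket2 below 0.006 m or horizontal distance between vial4 and socket3 below 0.006 m or horizontal distance between vial4 and socket4 below 0.006 m or horizontal distance between vial4 and socket5 below 0.006 m) and z of vial4 in the frame of carousel between 0.032 and 0.041 m and (horizontal distance between vial5 and socket0 below 0.006 m or horizontal distance between vial5 and socket1 below 0.006 m or horizontal distance between vial5 and socket2 below 0.006 m or horizontal distance between vial5 and socket3 below 0.006 m or horizontal distance between vial5 and socket4 below 0.006 m or horizontal distance between vial5 and socket5 below 0.006 m) and z of vial5 in the frame of carousel between 0.032 and 0.041 m and x of vial6 in the frame of rack between -0.066 and 0.066 m and y of vial6 in the frame of rack between -0.006 and 0.006 m and z of vial6 in the frame of rack between 0.012 and 0.021 m) or ((horizontal distance between vial4 and socket0 below 0.006 m or horizontal distance between vial4 and socket1 below 0.006 m or horizontal distance between vial4 and socket2 below 0.006 m or horizontal distance between vial4 and socket3 below 0.006 m or horizontal distance between vial4 and socket4 below 0.006 m or horizontal distance between vial4 and socket5 below 0.006 m) and z of vial4 in the frame of carousel between 0.032 and 0.041 m and (horizontal distance between vial6 and socket0 below 0.006 m or horizontal distance between vial6 and socket1 below 0.006 m or horizontal distance between vial6 and socket2 below 0.006 m or horizontal distance between vial6 and socket3 below 0.006 m or horizontal distance between vial6 and socket4 below 0.006 m or horizontal distance between vial6 and socket5 below 0.006 m) and z of vial6 in the frame of carousel between 0.032 and 0.041 m and x of vial5 in the frame of rack between -0.066 and 0.066 m and y of vial5 in the frame of rack between -0.006 and 0.006 m and z of vial5 in the frame of rack between 0.012 and 0.021 m) or ((horizontal distance between vial5 and socket0 below 0.006 m or horizontal distance between vial5 and socket1 below 0.006 m or horizontal distance between vial5 and socket2 below 0.006 m or horizontal distance between vial5 and socket3 below 0.006 m or horizontal distance between vial5 and socket4 below 0.006 m or horizontal distance between vial5 and socket5 below 0.006 m) and z of vial5 in the frame of carousel between 0.032 and 0.041 m and (horizontal distance between vial6 and socket0 below 0.006 m or horizontal distance between vial6 and socket1 below 0.006 m or horizontal distance between vial6 and socket2 below 0.006 m or horizontal distance between vial6 and socket3 below 0.006 m or horizontal distance between vial6 and socket4 below 0.006 m or horizontal distance between vial6 and socket5 below 0.006 m) and z of vial6 in the frame of carousel between 0.032 and 0.041 m and x of vial4 in the frame of rack between -0.066 and 0.066 m and y of vial4 in the frame of rack between -0.006 and 0.006 m and z of vial4 in the frame of rack between 0.012 and 0.021 m)) and contact force between each of vial0, vial1, vial2, vial3, vial4, vial5, vial6 and the fingers below 0.3 N and value of joint plunger below 0.004 m), for 0.2 s.
2. the plunger is pulled up at least 16 of its 20 mm by the fingers (value of joint plunger above 0.016 m and contact force between plunger and the fingers above 3 N), for 0.3 s.
At the end, for the whole second after the job is handed in: fingers hold the plunger up at least 16 of its 20 mm (over 3 N on its knob); two spares sit in the once empty sockets (6 mm from centre, down within 5 mm), the third in the rack, the other four within 8 mm of where they were, all upright within 7 degrees (all of step 2 and distance of each of vial0, vial1, vial2, vial3 from where it was at the start of the episode below 0.008 m and angle between each of vial0, vial1, vial2, vial3, vial4, vial5, vial6's own z axis and vertical below 0.12 rad and (((horizontal distance between vial4 and socket0 below 0.006 m or horizontal distance between vial4 and socket1 below 0.006 m or horizontal distance between vial4 and socket2 below 0.006 m or horizontal distance between vial4 and socket3 below 0.006 m or horizontal distance between vial4 and socket4 below 0.006 m or horizontal distance between vial4 and socket5 below 0.006 m) and z of vial4 in the frame of carousel between 0.032 and 0.041 m and (horizontal distance between vial5 and socket0 below 0.006 m or horizontal distance between vial5 and socket1 below 0.006 m or horizontal distance between vial5 and socket2 below 0.006 m or horizontal distance between vial5 and socket3 below 0.006 m or horizontal distance between vial5 and socket4 below 0.006 m or horizontal distance between vial5 and socket5 below 0.006 m) and z of vial5 in the frame of carousel between 0.032 and 0.041 m and x of vial6 in the frame of rack between -0.066 and 0.066 m and y of vial6 in the frame of rack between -0.006 and 0.006 m and z of vial6 in the frame of rack between 0.012 and 0.021 m) or ((horizontal distance between vial4 and socket0 below 0.006 m or horizontal distance between vial4 and socket1 below 0.006 m or horizontal distance between vial4 and socket2 below 0.006 m or horizontal distance between vial4 and socket3 below 0.006 m or horizontal distance between vial4 and socket4 below 0.006 m or horizontal distance between vial4 and socket5 below 0.006 m) and z of vial4 in the frame of carousel between 0.032 and 0.041 m and (horizontal distance between vial6 and socket0 below 0.006 m or horizontal distance between vial6 and socket1 below 0.006 m or horizontal distance between vial6 and socket2 below 0.006 m or horizontal distance between vial6 and socket3 below 0.006 m or horizontal distance between vial6 and socket4 below 0.006 m or horizontal distance between vial6 and socket5 below 0.006 m) and z of vial6 in the frame of carousel between 0.032 and 0.041 m and x of vial5 in the frame of rack between -0.066 and 0.066 m and y of vial5 in the frame of rack between -0.006 and 0.006 m and z of vial5 in the frame of rack between 0.012 and 0.021 m) or ((horizontal distance between vial5 and socket0 below 0.006 m or horizontal distance between vial5 and socket1 below 0.006 m or horizontal distance between vial5 and socket2 below 0.006 m or horizontal distance between vial5 and socket3 below 0.006 m or horizontal distance between vial5 and socket4 below 0.006 m or horizontal distance between vial5 and socket5 below 0.006 m) and z of vial5 in the frame of carousel between 0.032 and 0.041 m and (horizontal distance between vial6 and socket0 below 0.006 m or horizontal distance between vial6 and socket1 below 0.006 m or horizontal distance between vial6 and socket2 below 0.006 m or horizontal distance between vial6 and socket3 below 0.006 m or horizontal distance between vial6 and socket4 below 0.006 m or horizontal distance between vial6 and socket5 below 0.006 m) and z of vial6 in the frame of carousel between 0.032 and 0.041 m and x of vial4 in the frame of rack between -0.066 and 0.066 m and y of vial4 in the frame of rack between -0.006 and 0.006 m and z of vial4 in the frame of rack between 0.012 and 0.021 m)) and velocity of joint plunger below 0.02 m/s); the arm keeps its last pose, push and grip.
It fails at once if a vial that was already in the carousel is taken out or shifted by more than 15 mm (distance of any of vial0, vial1, vial2, vial3 from where it was at the start of the episode above 0.015 m).
It fails at once if a vial is dropped: it falls freely from more than about 20 mm (over 0.65 m/s while not gripped) ((linear speed of vial0 above 0.65 m/s and contact force between vial0 and the fingers below 0.3 N) or (linear speed of vial1 above 0.65 m/s and contact force between vial1 and the fingers below 0.3 N) or (linear speed of vial2 above 0.65 m/s and contact force between vial2 and the fingers below 0.3 N) or (linear speed of vial3 above 0.65 m/s and contact force between vial3 and the fingers below 0.3 N) or (linear speed of vial4 above 0.65 m/s and contact force between vial4 and the fingers below 0.3 N) or (linear speed of vial5 above 0.65 m/s and contact force between vial5 and the fingers below 0.3 N) or (linear speed of vial6 above 0.65 m/s and contact force between vial6 and the fingers below 0.3 N)).
It fails at once if a vial is tipped over (60 degrees) (angle between any of vial0, vial1, vial2, vial3, vial4, vial5, vial6's own z axis and vertical above 1.05 rad).
It fails at once if a bystander is moved by more than 30 mm (distance of any of beaker, reagent, jar, marker, capbox from where it was at the start of the episode above 0.03 m).
It also fails if it takes over 64 s, if anything falls off the work surface, if the arm or the gripper's body presses on something with over 40 N, if the wrist force passes 120 N, or if a joint passes its speed limit or range.

## Working session

There is one attempt and no reset: what is moved stays moved. The work goes in short steps, Python scripts to look and compute and a tool call to move; the robot and the scene stay as the last step left them, time stands still between calls to the robot, and variables do not carry over. Pictures are saved under pics/ and viewed, at most 10 in all, crops included, and the job is handed in when it is done.

Besides the shell and the picture viewer there is one more tool, called after "Call:" by a JSON object that holds its "api" and its "payload". send_rows: Moves the arm, as the interface text tells. Its arguments: {"type":"object","properties":{"steps":{"type":"array"},"force":{"type":"number"}},"required":["steps"]}

```bash
mkdir -p pics
cat > h.py <<'E'
from cell import *
import numpy as np, cv2
def load(n):
    f=grab_frame(n); R=cv2.Rodrigues(np.array(f["rvec"],float))[0]; return f,R,np.array(f["tvec"],float).ravel(),np.array(f["intrinsics"],float)
def ray(u,v,z,R,t,K):
    d=R.T@np.linalg.inv(K)@np.array([u,v,1.]); c=-R.T@t; return c+d*(z-c[2])/d[2]
def cloud(f,R,t,K):
    v,u=np.indices(f["z_map"].shape); Z=f["z_map"].astype(float)
    p=np.stack([(u-K[0,2])/K[0,0]*Z,(v-K[1,2])/K[1,1]*Z,Z],-1); return (p-t)@R
E
python3 - <<'E'
from h import *
for n in("top","side"):
    f,R,t,K=load(n); cv2.imwrite(f"pics/{n}0.png",f["color"][...,::-1]); np.savez(n+"0.npz",c=f["color"],z=f["z_map"],R=R,t=t,K=K)
    print(n,-R.T@t,R.round(2).tolist())
s=read_state();print(s["tool_pos"],s["tcp_rot"],s["t"],s["width"],s["ft_force"])
E
```

```text
top [ 0.42427989 -0.01928845  1.11228404] [[0.01, -1.0, 0.0], [-0.99, -0.01, -0.15], [0.15, 0.0, -0.99]]
side [ 0.47729621 -1.01174745  0.72690616] [[1.0, -0.08, 0.02], [-0.03, -0.54, -0.84], [0.08, 0.84, -0.54]]
[0.2050002  0.64270639 0.24151451] [ 1.53748446e-01  9.88109736e-01 -7.46153468e-04 -8.63319998e-05] 0.1 0.08510622141512822 [ 0.19681567  0.54073765 -0.13158438]
```

View pics/top0.png

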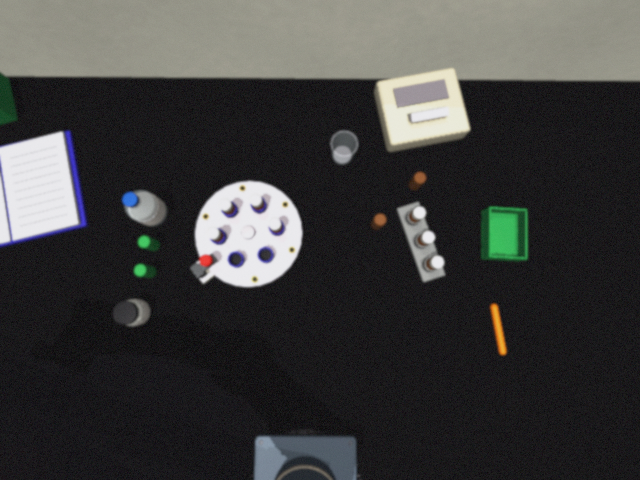

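View pics/side0.png

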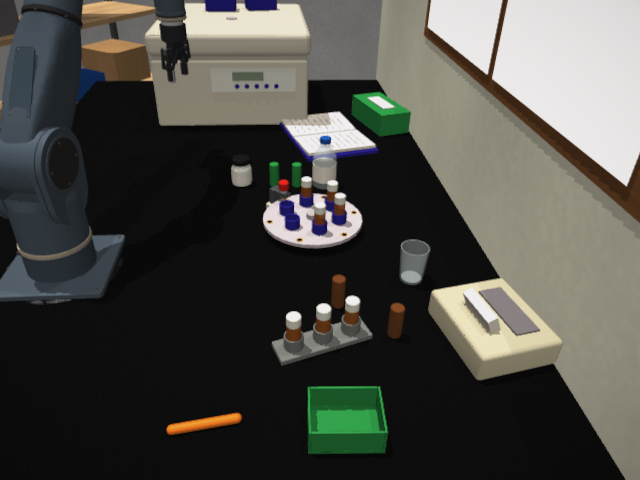

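Top view: the carousel is centred near (248,233), with empty sockets at (237,259) and (266,254) and the red knob at (206,260). The rack's white-capped spares are at (419,213), (428,237) and (437,263). The look-alikes are plain brown cylinders at (380,220) and (419,178) and green ones at (145,242) and (140,270). Only the white-capped amber vials standing in the grey rack fit the description.

```bash
cat > m.py <<'E'
from h import *
for n in("top","side"):
    d=np.load(n+"0.npz"); c,R,t,K=d["c"],d["R"],d["t"],d["K"]
    P=cloud({"z_map":d["z"]},R,t,K); hsv=cv2.cvtColor(c,cv2.COLOR_RGB2HSV).astype(int); H,S,V=hsv[...,0],hsv[...,1],hsv[...,2]
    print("==",n)
    def blobs(nm,m,z,mn=8,mx=3000):
        k,l,st,ce=cv2.connectedComponentsWithStats(m.astype(np.uint8))
        for i in range(1,k):
            if mn<=st[i,4]<=mx:
                q=P[l==i]; print(nm,ce[i].round(1),st[i,4],"ray",ray(*ce[i],z,R,t,K)[:2].round(4),"med",np.median(q,0).round(4),"zmax",q[:,2].max().round(3))
    X,Y,Z=P[...,0],P[...,1],P[...,2]
    ws=(X>.3)&(X<.95)&(Y>-.6)&(Y<.4)
    blobs("top.088",ws&(Z>.081)&(Z<.1)&(Y<-.2),.088)
    blobs("car.108",ws&(Z>.1)&(Z<.125)&(Y>-.2),.108)
    blobs("red",((H<6)|(H>174))&(S>150)&(V>120),.092)
    blobs("brown",ws&(H<14)&(S>120)&(V>40)&(Y<-.2),.07)
    if n=="top":
        m=((V>120)&(S<60)&ws&(Y>-.1)).astype(np.uint8)
        for q in cv2.findContours(m,0,1)[0]:
            if len(q)>100:
                h=cv2.convexHull(q).reshape(-1,2).astype(float); w=np.array([ray(*p,.032,R,t,K) for p in h]); 
                x,y=w[:,0],w[:,1]; a=np.linalg.lstsq(np.c_[x,y,np.ones(len(x))],-(x*x+y*y),rcond=None)[0]; cx,cy=-a[0]/2,-a[1]/2
                print("disc",cx,cy,np.sqrt(cx*cx+cy*cy-a[2]))
        blobs("blue",(H>105)&(H<130)&(S>120)&ws&(Z<.07)&(Y>-.1),.06)
        b=c[170:300,170:460]; cv2.imwrite("pics/crop1.png",cv2.resize(b[...,::-1],None,fx=2.75,fy=2.75,interpolation=2))
E
python3 m.py
```

```text
== top
top.088 [429.4 113.6] 339 ray [ 0.8647 -0.2877] med [ 0.8637 -0.2869  0.0908] zmax 0.098
top.088 [419.1 212. ] 121 ray [ 0.627  -0.2573] med [ 0.6268 -0.2573  0.0882] zmax 0.094
top.088 [428.  236.6] 123 ray [ 0.5701 -0.2762] med [ 0.5692 -0.276   0.0882] zmax 0.094
top.088 [437.2 261.5] 124 ray [ 0.5135 -0.2953] med [ 0.5134 -0.2951  0.0881] zmax 0.093
car.108 [141.6 204.7] 352 ray [0.6348 0.3726] med [0.6306 0.3696 0.1099] zmax 0.125
car.108 [255.5 199.2] 121 ray [0.6495 0.1163] med [0.6498 0.1169 0.1079] zmax 0.113
car.108 [224.8 203.7] 125 ray [0.6386 0.1852] med [0.6383 0.1851 0.1077] zmax 0.113
car.108 [274.5 222.9] 123 ray [0.5955 0.0722] med [0.5954 0.0716 0.1078] zmax 0.113
car.108 [212.9 232.4] 128 ray [0.573  0.2095] med [0.5734 0.2092 0.1077] zmax 0.113
red [205.7 260.3] 106 ray [0.5118 0.2267] med [0.5124 0.2266 0.091 ] zmax 1.112
brown [417.8 179.5] 201 ray [ 0.7086 -0.2604] med [ 0.7111 -0.2627  0.0684] zmax 0.076
brown [411.5 218.2] 8 ray [ 0.6155 -0.2434] med [ 0.6192 -0.247   0.0473] zmax 0.052
brown [494.9 324.6] 147 ray [ 0.3735 -0.4256] med [ 0.3762 -0.451
[... 1252 characters left out ...]
8 0.1058] zmax 0.109
car.108 [339.6 196.4] 65 ray [0.6473 0.1081] med [0.6482 0.1117 0.1061] zmax 0.109
car.108 [319.4 206.2] 76 ray [0.5934 0.0626] med [0.5938 0.0668 0.1058] zmax 0.108
red [283.2 183.5] 73 ray [0.5123 0.2137] med [0.5124 0.2207 0.0879] zmax 0.727
brown [395.5 320.2] 473 ray [ 0.7022 -0.2999] med [ 0.7102 -0.275   0.0479] zmax 0.073
brown [350.9 317.4] 158 ray [ 0.6208 -0.2874] med [ 0.6241 -0.2696  0.0524] zmax 0.068
brown [322.6 325.6] 166 ray [ 0.5661 -0.3063] med [ 0.5684 -0.2884  0.0532] zmax 0.068
brown [293.1 334.2] 161 ray [ 0.5114 -0.3252] med [ 0.512  -0.3075  0.0521] zmax 0.067
brown [204.5 424.4] 509 ray [ 0.3717 -0.5062] med [ 0.3614 -0.4608  0.0089] zmax 0.016
```

View pics/crop1.png

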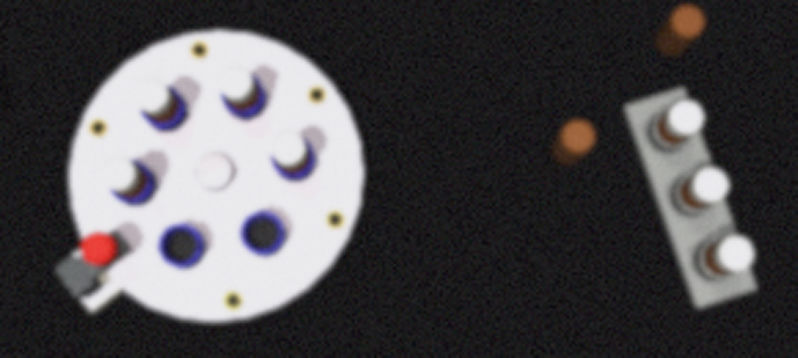

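The crop confirms it: two empty blue sockets at crop px (183,245) and (264,233), the knob at (98,250), and three white-capped spares in the grey rack. The brown ones stand outside the rack with no cap. I'll use the middle and nearest spares, which are clear of the brown ones.

```bash
cat > plan.py <<'E'
from h import *
import sys
from scipy.spatial.transform import Rotation as Ro
def plan(x,y,z,yaw):  # yaw of tool y axis, deg; prints rows
    s=read_state(); p=np.array(s["tool_pos"]); M=Ro.from_quat(s["tcp_rot"]).as_matrix()
    a=np.degrees(np.arctan2(M[1,1],M[0,1])); d=np.array([x,y,z])-p; tot=(a-yaw+180)%360-180
    n=max(1,int(np.ceil(max(np.linalg.norm(d)/.04,abs(tot)/7))))
    print("at",p.round(4),"yaw",round(a,1),"tilt",M[:,2].round(3),"d",d.round(4),"turn",round(tot,1),"n",n,"t",s["t"])
    for i in range(n):
        b=np.radians(a-tot*i/n); X=np.array([np.sin(b),-np.cos(b),0])*1.0; Y=np.array([np.cos(b),np.sin(b),0])
        X=-X if X@M[:,0]*0+np.cross(X,Y)[2]>0 else X
        e=d/n*100; print([round(v,2) for v in(X@e,Y@e,-e[2],tot/n)])
if len(sys.argv)>4: plan(*map(float,sys.argv[1:5]))
E
python3 - <<'E'
import numpy as np
from scipy.optimize import least_squares as L
v=np.array([[.5730,.2095],[.6386,.1852],[.6495,.1163],[.5955,.0722]]);k=np.array([.5118,.2267])
u=lambda a:np.array([np.cos(a),np.sin(a)])
f=lambda q:np.r_[np.concatenate([q[:2]+.07*u(q[2]-np.radians(30+60*i))-v[i] for i in range(4)]),q[:2]+.112*u(q[2])-k]
r=L(f,[.584,.141,2.27]);q=r.x;print(q[:2],np.degrees(q[2]),(r.fun*1e3).round(1))
print("E2",q[:2]+.07*u(q[2]+np.radians(30)),"E1",q[:2]+.07*u(q[2]+np.radians(90)),"K",q[:2]+.112*u(q[2]))
E
python3 plan.py .57 .2 .24 0
```

```text
[0.5840555  0.14067371] 129.61703738164033 [-0.6  0.2 -0.6  0.1  0.2 -0.   0.2 -0.5  0.8  0.2]
E2 [0.51843851 0.16505425] E1 [0.53013284 0.096038  ] K [0.51263835 0.22694996]
at [0.205  0.6427 0.2415] yaw 72.3 tilt [-0.    -0.001 -1.   ] d [ 0.365  -0.4427 -0.0015] turn 72.3 n 15 t 0.1
[np.float64(-3.22), np.float64(-2.07), np.float64(0.01), np.float64(4.82)]
[np.float64(-3.38), np.float64(-1.79), np.float64(0.01), np.float64(4.82)]
[np.float64(-3.52), np.float64(-1.5), np.float64(0.01), np.float64(4.82)]
[np.float64(-3.63), np.float64(-1.2), np.float64(0.01), np.float64(4.82)]
[np.float64(-3.72), np.float64(-0.89), np.float64(0.01), np.float64(4.82)]
[np.float64(-3.78), np.float64(-0.58), np.float64(0.01), np.float64(4.82)]
[np.float64(-3.82), np.float64(-0.26), np.float64(0.01), np.float64(4.82)]
[np.float64(-3.82), np.float64(0.06), np.float64(0.01), np.float64(4.82)]
[np.float64(-3.81), np.float64(0.38), np.float64(0.01), np.float64(4.82)]
[np.float64(-3.76), np.float64(0.7), np.float64(0.01), np.float64(4.82)]
[np.float64(-3.69), np.float64(1.02), np.float64(0.01), np.float64(4.82)]
[np.float64(-3.59), np.float64(1.32), np.float64(0.01), np.float64(4.82)]
[np.float64(-3.47), np.float64(1.62), np.float64(0.01), np.float64(4.82)]
[np.float64(-3.32), np.float64(1.9), np.float64(0.01), np.float64(4.82)]
[np.float64(-3.15), np.float64(2.18), np.float64(0.01), np.float64(4.82)]
```

Call:
{"api": "send_rows", "payload": {"steps": [[-3.2,-2.1,0,5,1],[-3.4,-1.8,0,5,1],[-3.5,-1.5,0,5,1],[-3.6,-1.2,0,5,1],[-3.7,-0.9,0,5,1]], "force": 40}}

```text
t: 0.52
tool_pos: [0.326, 0.4931, 0.242]
tcp_rot: [0.366, 0.931, -0.0, -0.0]
ft_force: [0.7, -0.1, -0.1]
width: 0.0855
gripper_force: 0.0
```

Call:
{"api": "send_rows", "payload": {"steps": [[-3.8,-0.6,0,5,1],[-3.8,-0.3,0,5,1],[-3.8,0.1,0,5,1],[-3.8,0.4,0,5,1],[-3.8,0.7,0,5,1]]}}

```text
t: 0.93
tool_pos: [0.4443, 0.3427, 0.2422]
tcp_rot: [0.559, 0.829, -0.0, -0.0]
ft_force: [0.2, 0.2, -0.0]
width: 0.0854
gripper_force: 0.0
```

Call:
{"api": "send_rows", "payload": {"steps": [[-3.7,1.0,0,5,1],[-3.6,1.3,0,5,1],[-3.5,1.6,0,5,1],[-3.3,1.9,0,5,1],[-3.2,2.2,0,5,1]]}}

```text
t: 1.35
tool_pos: [0.5601, 0.1897, 0.2421]
tcp_rot: [0.725, 0.689, -0.0, -0.0]
ft_force: [1.1, 0.1, 0.8]
width: 0.0855
gripper_force: 0.0
```

```bash
sed -i 's/print(\[round(v,2) for/print([round(float(v),2) for/' plan.py; python3 plan.py .5701 -.2762 .16 -71.5
```

```text
at [0.5601 0.1897 0.2421] yaw -2.9 tilt [-0.  0. -1.] d [ 0.01   -0.4659 -0.0821] turn 68.6 n 12 t 1.35
[-3.87, 0.28, 0.68, 5.72]
[-3.83, 0.67, 0.68, 5.72]
[-3.74, 1.04, 0.68, 5.72]
[-3.62, 1.41, 0.68, 5.72]
[-3.46, 1.76, 0.68, 5.72]
[-3.27, 2.1, 0.68, 5.72]
[-3.04, 2.41, 0.68, 5.72]
[-2.79, 2.71, 0.68, 5.72]
[-2.5, 2.97, 0.68, 5.72]
[-2.19, 3.2, 0.68, 5.72]
[-1.86, 3.41, 0.68, 5.72]
[-1.52, 3.58, 0.68, 5.72]
```

Call:
{"api": "send_rows", "payload": {"steps": [[-3.9,0.3,0.7,5.7,1],[-3.8,0.7,0.7,5.7,1],[-3.7,1.0,0.7,5.7,1],[-3.6,1.4,0.7,5.7,1],[-3.5,1.8,0.7,5.7,1]]}}

```text
t: 1.77
tool_pos: [0.5644, -0.0043, 0.2068]
tcp_rot: [0.872, 0.489, -0.0, -0.0]
ft_force: [0.6, 0.2, -0.5]
width: 0.0853
gripper_force: 0.0
```

Call:
{"api": "send_rows", "payload": {"steps": [[-3.3,2.1,0.7,5.7,1],[-3.0,2.4,0.7,5.7,1],[-2.8,2.7,0.7,5.7,1],[-2.5,3.0,0.7,5.7,1],[-2.2,3.2,0.7,5.7,1]]}}

```text
t: 2.18
tool_pos: [0.5699, -0.1987, 0.1717]
tcp_rot: [0.966, 0.259, -0.0, -0.0]
ft_force: [0.9, 0.3, -0.3]
width: 0.0856
gripper_force: 0.0
```

Call:
{"api": "send_rows", "payload": {"steps": [[-1.9,3.4,0.7,5.7,1],[-1.5,3.6,0.7,5.7,1],[0,0,0,0,1],[0,0,0,0,1],[0,0,0,0,1]]}}

```text
t: 2.6
tool_pos: [0.5721, -0.2745, 0.1577]
tcp_rot: [0.986, 0.164, -0.0, -0.001]
ft_force: [0.7, -0.2, -0.3]
width: 0.0857
gripper_force: 0.0
```

```bash
python3 plan.py .5701 -.2762 .12 -71.5
```

```text
at [ 0.5721 -0.2745  0.1577] yaw -71.1 tilt [-0.001  0.001 -1.   ] d [-0.002  -0.0017 -0.0377] turn 0.4 n 1 t 2.6
[-0.25, 0.09, 3.77, 0.43]
```

Call:
{"api": "send_rows", "payload": {"steps": [[-0.25,0.1,3.0,0.4,1],[0,0,2.6,0,1],[0,0,2.0,0,1],[0,0,2.0,0,1],[0,0,0,0,1]], "force": 25}}

```text
t: 3.02
tool_pos: [0.5692, -0.2731, 0.0589]
tcp_rot: [0.987, 0.163, -0.002, -0.002]
ft_force: [0.1, 0.8, -0.4]
width: 0.0848
gripper_force: 0.0
```

Run:
```python
from h import *
s=read_state();print(s["tool_pos"],s["ft_force"])
f,R,t,K=load("side"); cv2.imwrite("pics/s1.png",cv2.resize(f["color"][220:370,240:440,::-1],None,fx=4,fy=4,interpolation=2))
```

```text
[ 0.5692386  -0.27305883  0.05887006] [ 0.11096032  0.79586359 -0.43308261]
```

View pics/s1.png

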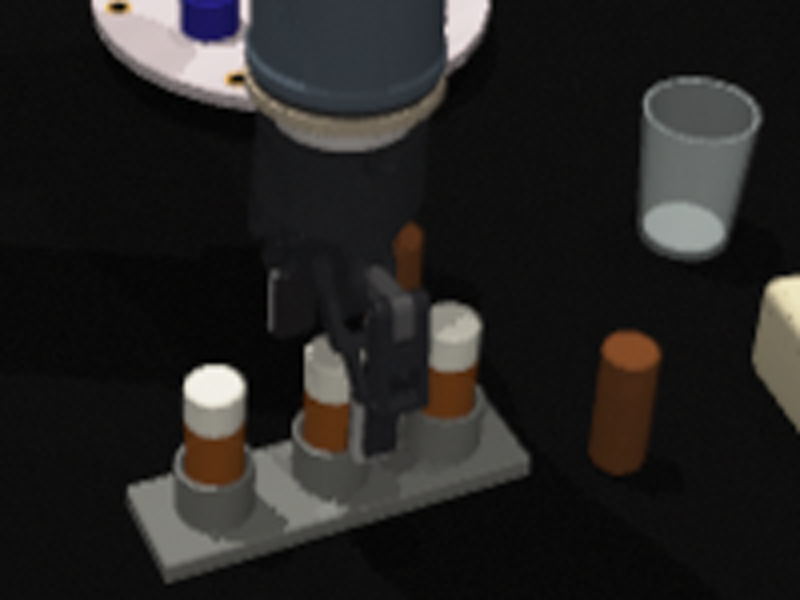

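The open fingers straddle the middle spare, with the near finger at crop px (385,390) and the neighbours at (215,440) and (450,380) clear. I'll close on it.

Call:
{"api": "send_rows", "payload": {"steps": [[0,0,0,0,1],[0,0,0,0,1],[0,0,0,0,1],[0,0,0,0,1]]}}

```text
t: 3.4
tool_pos: [0.5709, -0.2768, 0.0635]
tcp_rot: [0.987, 0.161, 0.001, 0.0]
ft_force: [0.6, 0.1, 0.5]
width: 0.0852
gripper_force: 0.0
```

Call:
{"api": "send_rows", "payload": {"steps": [[0,0,0,0,-1],[0,0,0,0,-1],[0,0,0,0,-1],[0,0,0,0,-1],[0,0,0,0,-1]]}}

```text
t: 3.82
tool_pos: [0.5703, -0.2767, 0.0624]
tcp_rot: [0.987, 0.161, 0.0, -0.0]
ft_force: [-1.1, 0.9, 6.6]
width: 0.0276
gripper_force: 24.1
```

Call:
{"api": "send_rows", "payload": {"steps": [[0,0,0,0,-1],[0,0,0,0,-1],[0,0,0,0,-1]]}}

```text
t: 4.07
tool_pos: [0.5702, -0.2767, 0.0624]
tcp_rot: [0.987, 0.161, 0.0, -0.0]
ft_force: [-0.4, 0.4, 2.6]
width: 0.0272
gripper_force: 24.7
```

Call:
{"api": "send_rows", "payload": {"steps": [[0,0,-1,0,-1],[0,0,-2,0,-1],[0,0,-3,0,-1],[0,0,-3,0,-1],[0,0,-3,0,-1]], "force": 35}}

```text
t: 4.48
tool_pos: [0.5698, -0.2768, 0.184]
tcp_rot: [0.987, 0.161, -0.0, 0.0]
ft_force: [0.9, -0.1, -1.3]
width: 0.027
gripper_force: 34.8
```

```bash
python3 plan.py .5184 .1651 .185 -20.4
```

```text
at [ 0.5698 -0.2768  0.184 ] yaw -71.5 tilt [-0.001 -0.    -1.   ] d [-0.0514  0.4419  0.001 ] turn -51.1 n 12 t 4.4833
[0.76, -3.63, -0.01, -4.26]
[1.03, -3.56, -0.01, -4.26]
[1.29, -3.48, -0.01, -4.26]
[1.54, -3.37, -0.01, -4.26]
[1.79, -3.25, -0.01, -4.26]
[2.03, -3.1, -0.01, -4.26]
[2.25, -2.94, -0.01, -4.26]
[2.46, -2.77, -0.01, -4.26]
[2.66, -2.58, -0.01, -4.26]
[2.85, -2.37, -0.01, -4.26]
[3.02, -2.16, -0.01, -4.26]
[3.17, -1.93, -0.01, -4.26]
```

Call:
{"api": "send_rows", "payload": {"steps": [[0.8,-3.6,0,-4.3,-1],[1.0,-3.6,0,-4.3,-1],[1.3,-3.5,0,-4.3,-1],[1.5,-3.4,0,-4.3,-1],[1.8,-3.2,0,-4.3,-1]]}}

```text
t: 4.9
tool_pos: [0.5477, -0.091, 0.1829]
tcp_rot: [0.939, 0.344, 0.0, 0.0]
ft_force: [1.2, 1.4, -0.8]
width: 0.0268
gripper_force: 34.9
```

Call:
{"api": "send_rows", "payload": {"steps": [[2.0,-3.1,0,-4.3,-1],[2.2,-2.9,0,-4.3,-1],[2.5,-2.8,0,-4.2,-1],[2.7,-2.6,0,-4.2,-1],[2.8,-2.4,0,-4.2,-1]]}}

```text
t: 5.32
tool_pos: [0.525, 0.0929, 0.183]
tcp_rot: [0.86, 0.511, 0.0, 0.0]
ft_force: [1.9, -0.3, -1.1]
width: 0.0271
gripper_force: 34.9
```

Call:
{"api": "send_rows", "payload": {"steps": [[3.0,-2.2,0,-4.2,-1],[3.2,-1.9,0,-4.2,-1],[0,0,0,0,-1],[0,0,0,0,-1],[0,0,0,0,-1]]}}

```text
t: 5.73
tool_pos: [0.5167, 0.1646, 0.1827]
tcp_rot: [0.821, 0.571, 0.0, 0.0]
ft_force: [0.4, -0.6, -1.3]
width: 0.027
gripper_force: 34.9
```

Call:
{"api": "send_rows", "payload": {"steps": [[0,0,0,0,-1],[0,0,0,0,-1],[0,0,0,0,-1]]}}

```text
t: 5.98
tool_pos: [0.5169, 0.1639, 0.1824]
tcp_rot: [0.822, 0.57, -0.0, 0.0]
ft_force: [-0.6, 0.8, -0.4]
width: 0.027
gripper_force: 34.9
```

```bash
python3 plan.py .5184 .1651 .12 -20.4; python3 -c "
from h import *
f,R,t,K=load('side'); cv2.imwrite('pics/s2.png',cv2.resize(f['color'][120:250,230:400,::-1],None,fx=4,fy=4,interpolation=2))"
```

```text
at [0.5169 0.1639 0.1824] yaw -20.5 tilt [ 0. -0. -1.] d [ 0.0015  0.0012 -0.0624] turn -0.1 n 2 t 5.9833
[0.08, 0.05, 3.12, -0.06]
[0.08, 0.05, 3.12, -0.06]
```

View pics/s2.png

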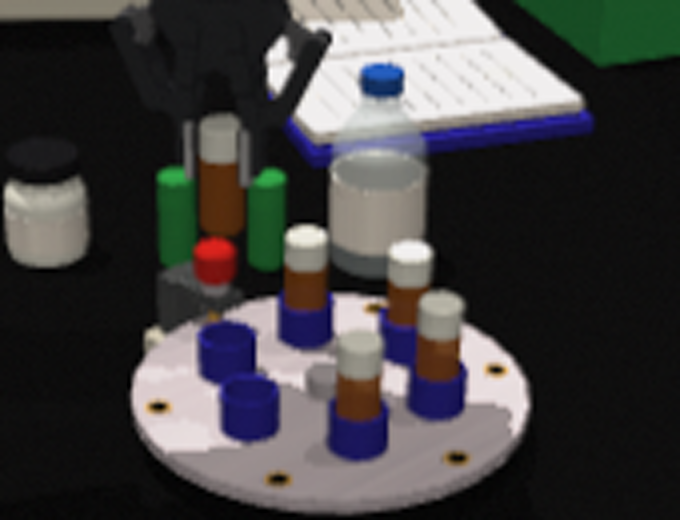

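The vial hangs upright at (222,175), straight above the far empty socket at (227,352), and everything else is still in place. I'll lower it to just above the rim.

Call:
{"api": "send_rows", "payload": {"steps": [[0.08,0.05,2,0,-1],[0.08,0.05,2,0,-1],[0,0,1.5,0,-1],[0,0,1,0,-1],[0,0,0.4,0,-1]]}}

```text
t: 6.45
tool_pos: [0.5176, 0.1657, 0.112]
tcp_rot: [0.821, 0.57, -0.001, -0.0]
ft_force: [-0.5, -0.5, -0.6]
width: 0.0272
gripper_force: 34.9
```

Call:
{"api": "send_rows", "payload": {"steps": [[0,0,0,0,-1],[0,0,0,0,-1],[0,0,0,0,-1],[0,0,0,0,-1],[0,0,0,0,-1]]}}

```text
t: 6.87
tool_pos: [0.5185, 0.1664, 0.1139]
tcp_rot: [0.821, 0.571, 0.001, 0.0]
ft_force: [-0.4, 0.7, -0.2]
width: 0.0271
gripper_force: 34.9
```

```bash
cat > chk.py <<'E'
from h import *
# side view: column centres of held vial (amber, above) vs socket
import sys
f,R,t,K=load("side"); c=f["color"]; P=cloud(f,R,t,K); hsv=cv2.cvtColor(c,cv2.COLOR_RGB2HSV).astype(int);H,S,V=[hsv[...,i] for i in range(3)]
ex,ey=float(sys.argv[1]),float(sys.argv[2]); pr=lambda p:(lambda q:(K@q)[:2]/q[2])(R@np.array(p)+t)
near=(abs(P[...,0]-ex)<.025)&(abs(P[...,1]-ey)<.03)
for nm,m in(("amber",near&(H<16)&(S>90)&(V>25)&(V<170)),("blue",near&(H>105)&(H<130)&(S>120))):
    v,u=np.nonzero(m)
    if len(v)<5: continue
    q=P[m]; 
    for r in range(v.min(),v.max()+1,3):
        k=u[v==r]
        if len(k): print(nm,r,k.min(),k.max(),"z",np.median(P[r,k,2]).round(3),"xmid",((P[r,k.min(),0]+P[r,k.max(),0])/2).round(4),"ynear",P[r,k,1].min().round(4))
E
python3 chk.py .5184 .1651; python3 plan.py .5184 .1651 .0824 -20.4
```

```text
amber 184 280 280 z 0.117 xmid 0.5029 ynear 0.1634
amber 187 280 289 z 0.112 xmid 0.514 ynear 0.1503
amber 190 281 290 z 0.105 xmid 0.5163 ynear 0.1492
amber 193 281 291 z 0.096 xmid 0.5177 ynear 0.152
amber 196 281 291 z 0.087 xmid 0.5176 ynear 0.1489
amber 199 281 290 z 0.078 xmid 0.5162 ynear 0.1483
blue 202 281 292 z 0.058 xmid 0.5193 ynear 0.1736
blue 205 280 293 z 0.047 xmid 0.5187 ynear 0.1585
blue 208 280 293 z 0.054 xmid 0.5185 ynear 0.1457
blue 211 281 293 z 0.046 xmid 0.5198 ynear 0.144
blue 214 281 287 z 0.038 xmid 0.5117 ynear 0.145
at [0.5184 0.1664 0.1138] yaw -20.4 tilt [ 0.001  0.    -1.   ] d [-0.     -0.0013 -0.0314] turn 0.0 n 1 t 6.9167
[-0.12, 0.04, 3.14, 0.01]
```

Call:
{"api": "send_rows", "payload": {"steps": [[-0.1,0,0.4,0,-1],[0,0,0.4,0,-1],[0,0,0.4,0,-1],[0,0,0.3,0,-1],[0,0,0,0,-1]]}}

```text
t: 7.33
tool_pos: [0.5179, 0.1655, 0.0976]
tcp_rot: [0.821, 0.571, -0.0, 0.0]
ft_force: [2.0, 1.5, -2.2]
width: 0.0272
gripper_force: 34.8
```

```bash
python3 plan.py .5184 .1651 .0824 -20.4; python3 chk.py .5184 .1651 | grep amber;python3 -c "
from h import *
s=read_state();print(s['ft_force'],s['moment'])"
```

```text
at [0.5179 0.1655 0.0976] yaw -20.4 tilt [-0. -0. -1.] d [ 0.0005 -0.0004 -0.0152] turn 0.0 n 1 t 7.3333
[-0.02, 0.06, 1.52, 0.02]
amber 180 283 283 z 0.122 xmid 0.5109 ynear 0.1756
amber 192 280 289 z 0.099 xmid 0.5139 ynear 0.1482
amber 195 281 289 z 0.09 xmid 0.515 ynear 0.1511
amber 198 281 290 z 0.082 xmid 0.5162 ynear 0.151
amber 201 281 290 z 0.073 xmid 0.5162 ynear 0.1483
amber 204 281 290 z 0.064 xmid 0.516 ynear 0.1514
[ 1.21552403  1.79204956 -1.55447869] [ 0.30355779 -0.37149171 -0.01154682]
```

Call:
{"api": "send_rows", "payload": {"steps": [[0.06,0.04,0.3,0,-1],[0,0,0.4,0,-1],[0,0,0.3,0,-1],[0,0,0.3,0,-1],[0,0,0,0,-1]]}}

```text
t: 7.8
tool_pos: [0.5182, 0.1657, 0.0846]
tcp_rot: [0.821, 0.571, -0.0, -0.0]
ft_force: [0.4, 0.4, -1.4]
width: 0.0274
gripper_force: 34.8
```

Call:
{"api": "send_rows", "payload": {"steps": [[0,0,0.2,0,-1],[0,0,0,0,-1],[0,0,0,0,-1]]}}

```text
t: 8.05
tool_pos: [0.5183, 0.1657, 0.0832]
tcp_rot: [0.821, 0.571, -0.0, -0.0]
ft_force: [0.1, -0.2, -1.4]
width: 0.027
gripper_force: 34.9
```

Call:
{"api": "send_rows", "payload": {"steps": [[0,0,0.1,0,-1],[0,0,0.1,0,-1],[0,0,0,0,-1],[0,0,0,0,-1]]}}

```text
t: 8.38
tool_pos: [0.5185, 0.1658, 0.0823]
tcp_rot: [0.821, 0.571, 0.0, -0.0]
ft_force: [-3.4, -0.2, 12.8]
width: 0.0273
gripper_force: 36.1
```

Seated: Fz jumped to 12.8 N. I'll release and retreat.

Call:
{"api": "send_rows", "payload": {"steps": [[0,0,-0.1,0,-1],[0,0,0,0,0.3],[0,0,0,0,1],[0,0,0,0,1],[0,0,0,0,1]]}}

```text
t: 8.8
tool_pos: [0.5183, 0.1657, 0.0822]
tcp_rot: [0.821, 0.571, -0.0, 0.0]
ft_force: [0.8, -0.1, 1.0]
width: 0.0741
gripper_force: 0.0
```

Call:
{"api": "send_rows", "payload": {"steps": [[0,0,-1,0,1],[0,0,-2,0,1],[0,0,-3,0,1],[0,0,-3,0,1],[0,0,0,0,1]]}}

```text
t: 9.22
tool_pos: [0.521, 0.1658, 0.1778]
tcp_rot: [0.821, 0.57, 0.004, 0.001]
ft_force: [0.4, 0.9, 0.6]
width: 0.0851
gripper_force: 0.0
```

```bash
python3 plan.py .5135 -.2953 .165 -71.5;  python3 chk.py .5184 .1651
```

```text
at [0.521  0.1658 0.1778] yaw -20.4 tilt [ 0.007  0.003 -1.   ] d [-0.0075 -0.4611 -0.0128] turn 51.1 n 12 t 9.2167
[-3.62, 1.28, 0.11, 4.25]
[-3.52, 1.55, 0.11, 4.25]
[-3.39, 1.81, 0.11, 4.25]
[-3.25, 2.05, 0.11, 4.25]
[-3.09, 2.29, 0.11, 4.25]
[-2.91, 2.51, 0.11, 4.25]
[-2.72, 2.72, 0.11, 4.25]
[-2.51, 2.91, 0.11, 4.25]
[-2.28, 3.09, 0.11, 4.25]
[-2.05, 3.25, 0.11, 4.25]
[-1.8, 3.39, 0.11, 4.25]
[-1.54, 3.52, 0.11, 4.25]
amber 196 281 291 z 0.084 xmid 0.5178 ynear 0.1522
amber 199 281 291 z 0.078 xmid 0.5176 ynear 0.1526
amber 202 282 290 z 0.071 xmid 0.5174 ynear 0.1491
amber 205 283 289 z 0.061 xmid 0.5172 ynear 0.1516
blue 139 293 294 z 0.244 xmid 0.536 ynear 0.1411
blue 142 296 296 z 0.239 xmid 0.5415 ynear 0.1389
blue 202 292 292 z 0.058 xmid 0.5335 ynear 0.1737
blue 205 280 293 z 0.058 xmid 0.5188 ynear 0.1571
blue 208 280 293 z 0.054 xmid 0.5186 ynear 0.1474
blue 211 281 293 z 0.047 xmid 0.5198 ynear 0.1457
blue 214 282 287 z 0.037 xmid 0.5131 ynear 0.1448
```

Call:
{"api": "send_rows", "payload": {"steps": [[-3.6,1.3,0.1,4.3,1],[-3.5,1.5,0.1,4.3,1],[-3.4,1.8,0.1,4.3,1],[-3.2,2.1,0.1,4.3,1],[-3.1,2.3,0.1,4.3,1]], "force": 25}}

```text
t: 9.68
tool_pos: [0.515, -0.0274, 0.1671]
tcp_rot: [0.914, 0.406, -0.0, -0.0]
ft_force: [0.1, 0.5, -0.6]
width: 0.0852
gripper_force: 0.0
```

Call:
{"api": "send_rows", "payload": {"steps": [[-2.9,2.5,0.1,4.3,1],[-2.7,2.7,0.1,4.3,1],[-2.5,2.9,0.1,4.2,1],[-2.3,3.1,0.1,4.2,1],[-2.1,3.2,0.1,4.2,1]]}}

```text
t: 10.1
tool_pos: [0.5103, -0.2191, 0.162]
tcp_rot: [0.973, 0.231, -0.0, -0.0]
ft_force: [0.4, 0.3, 0.9]
width: 0.0853
gripper_force: 0.0
```

Call:
{"api": "send_rows", "payload": {"steps": [[-1.8,3.4,0.1,4.2,1],[-1.5,3.5,0.1,4.2,1],[0,0,0,0,1],[0,0,0,0,1],[0,0,0,0,1]]}}

```text
t: 10.52
tool_pos: [0.5095, -0.2936, 0.1597]
tcp_rot: [0.987, 0.161, -0.0, -0.001]
ft_force: [0.4, 0.7, 0.2]
width: 0.0856
gripper_force: 0.0
```

Call:
{"api": "send_rows", "payload": {"steps": [[0,0,0,0,1],[0,0,0,0,1],[0,0,0,0,1]]}}

```text
t: 10.77
tool_pos: [0.5103, -0.2927, 0.1603]
tcp_rot: [0.987, 0.162, 0.0, -0.0]
ft_force: [-0.6, 0.2, -0.3]
width: 0.0855
gripper_force: 0.0
```

```bash
python3 plan.py .5135 -.2956 .0625 -71.5
```

```text
at [ 0.5103 -0.2927  0.1603] yaw -71.4 tilt [ 0.     0.001 -1.   ] d [ 0.0032 -0.0029 -0.0978] turn 0.1 n 3 t 10.7667
[0.07, 0.13, 3.26, 0.04]
[0.07, 0.13, 3.26, 0.04]
[0.07, 0.13, 3.26, 0.04]
```

Call:
{"api": "send_rows", "payload": {"steps": [[0.1,0.2,3,0,1],[0.1,0.2,3,0,1],[0,0,2,0,1],[0,0,1.3,0,1],[0,0,0.5,0,1]]}}

```text
t: 11.18
tool_pos: [0.5125, -0.2957, 0.0603]
tcp_rot: [0.987, 0.161, -0.001, -0.001]
ft_force: [0.2, 0.6, 0.6]
width: 0.0857
gripper_force: 0.0
```

Call:
{"api": "send_rows", "payload": {"steps": [[0,0,0,0,1],[0,0,0,0,1],[0,0,0,0,1],[0,0,0,0,1],[0,0,0,0,1]]}}

```text
t: 11.6
tool_pos: [0.5135, -0.2974, 0.0632]
tcp_rot: [0.987, 0.161, 0.001, 0.0]
ft_force: [0.3, -0.0, 0.1]
width: 0.0853
gripper_force: 0.0
```

Call:
{"api": "send_rows", "payload": {"steps": [[0,0,0,0,-1],[0,0,0,0,-1],[0,0,0,0,-1],[0,0,0,0,-1],[0,0,0,0,-1]]}}

```text
t: 12.02
tool_pos: [0.5131, -0.2972, 0.0623]
tcp_rot: [0.987, 0.161, -0.0, -0.0]
ft_force: [0.6, -0.6, 3.6]
width: 0.027
gripper_force: 25.3
```

Call:
{"api": "send_rows", "payload": {"steps": [[0,0,0,0,-1],[0,0,0,0,-1],[0,0,0,0,-1]]}}

```text
t: 12.27
tool_pos: [0.5131, -0.2973, 0.0624]
tcp_rot: [0.987, 0.161, 0.0, 0.0]
ft_force: [-0.3, 0.0, 1.6]
width: 0.0274
gripper_force: 25.2
```

Call:
{"api": "send_rows", "payload": {"steps": [[0,0,-1,0,-1],[0,0,-2,0,-1],[0,0,-3,0,-1],[0,0,-3,0,-1],[0,0,-3,0,-1]], "force": 35}}

```text
t: 12.68
tool_pos: [0.5125, -0.2972, 0.1841]
tcp_rot: [0.987, 0.161, -0.0, -0.0]
ft_force: [0.0, -1.0, -0.2]
width: 0.0268
gripper_force: 34.6
```

```bash
python3 plan.py .5307 .0952 .185 39.6
```

```text
at [ 0.5125 -0.2972  0.1841] yaw -71.5 tilt [-0.001 -0.    -1.   ] d [0.0182 0.3924 0.0009] turn -111.1 n 16 t 12.6833
[0.88, -2.29, -0.01, -6.95]
[1.16, -2.17, -0.01, -6.95]
[1.41, -2.01, -0.01, -6.95]
[1.64, -1.83, -0.01, -6.95]
[1.85, -1.61, -0.01, -6.95]
[2.03, -1.38, -0.01, -6.95]
[2.18, -1.12, -0.01, -6.95]
[2.3, -0.85, -0.01, -6.95]
[2.39, -0.57, -0.01, -6.95]
[2.44, -0.27, -0.01, -6.95]
[2.45, 0.02, -0.01, -6.95]
[2.43, 0.32, -0.01, -6.95]
[2.38, 0.61, -0.01, -6.95]
[2.29, 0.9, -0.01, -6.95]
[2.16, 1.17, -0.01, -6.95]
[2.0, 1.42, -0.01, -6.95]
```

Call:
{"api": "send_rows", "payload": {"steps": [[0.9,-2.3,0,-7,-1],[1.2,-2.2,0,-7,-1],[1.4,-2.0,0,-7,-1],[1.6,-1.8,0,-7,-1],[1.8,-1.6,0,-7,-1]]}}

```text
t: 13.1
tool_pos: [0.5182, -0.1739, 0.183]
tcp_rot: [0.892, 0.453, 0.0, 0.0]
ft_force: [1.1, -0.2, -1.6]
width: 0.0271
gripper_force: 34.6
```

Call:
{"api": "send_rows", "payload": {"steps": [[2.0,-1.4,0,-7,-1],[2.2,-1.1,0,-7,-1],[2.3,-0.9,0,-7,-1],[2.4,-0.6,0,-7,-1],[2.4,-0.3,0,-7,-1]]}}

```text
t: 13.52
tool_pos: [0.5218, -0.0514, 0.183]
tcp_rot: [0.714, 0.7, -0.0, 0.0]
ft_force: [1.4, -0.5, -1.1]
width: 0.0274
gripper_force: 34.6
```

Call:
{"api": "send_rows", "payload": {"steps": [[2.5,0,0,-7,-1],[2.4,0.3,0,-7,-1],[2.4,0.6,0,-7,-1],[2.3,0.9,0,-7,-1],[2.2,1.2,0,-7,-1]]}}

```text
t: 13.93
tool_pos: [0.5255, 0.072, 0.183]
tcp_rot: [0.471, 0.882, -0.0, 0.0]
ft_force: [0.9, 0.1, -1.5]
width: 0.0272
gripper_force: 34.6
```

Call:
{"api": "send_rows", "payload": {"steps": [[2.0,1.4,0,-6.1,-1],[0,0,0,0,-1],[0,0,0,0,-1],[0,0,0,0,-1],[0,0,0,0,-1]]}}

```text
t: 14.35
tool_pos: [0.5263, 0.0941, 0.1825]
tcp_rot: [0.427, 0.904, -0.0, 0.0]
ft_force: [-0.0, -1.1, -0.8]
width: 0.0268
gripper_force: 34.6
```

```bash
python3 plan.py .5307 .0952 .115 39.6
```

```text
at [0.5263 0.0941 0.1825] yaw 39.4 tilt [ 0.    -0.001 -1.   ] d [ 0.0044  0.0011 -0.0675] turn -0.2 n 2 t 14.35
[-0.1, 0.2, 3.38, -0.08]
[-0.1, 0.2, 3.38, -0.08]
```

Call:
{"api": "send_rows", "payload": {"steps": [[-0.1,0.2,2,0,-1],[-0.1,0.2,2,0,-1],[0,0,1.5,0,-1],[0,0,0.9,0,-1],[0,0,0.4,0,-1]]}}

```text
t: 14.77
tool_pos: [0.5301, 0.0955, 0.1132]
tcp_rot: [0.427, 0.904, -0.001, -0.001]
ft_force: [0.4, -0.6, -0.5]
width: 0.0272
gripper_force: 34.6
```

Call:
{"api": "send_rows", "payload": {"steps": [[0,0,0,0,-1],[0,0,0,0,-1],[0,0,0,0,-1],[0,0,0,0,-1],[0,0,0,0,-1]]}}

```text
t: 15.18
tool_pos: [0.531, 0.0967, 0.115]
tcp_rot: [0.426, 0.905, 0.0, 0.0]
ft_force: [0.1, 0.4, -0.6]
width: 0.0273
gripper_force: 34.6
```

```bash
python3 plan.py .5307 .0952 .0824 39.6; python3 chk.py .5301 .096
```

```text
at [0.531  0.0967 0.115 ] yaw 39.6 tilt [ 0.001  0.    -1.   ] d [-0.0003 -0.0015 -0.0326] turn 0.0 n 1 t 15.1833
[-0.09, -0.12, 3.26, 0.0]
amber 182 286 286 z 0.167 xmid 0.515 ynear 0.0761
amber 197 282 297 z 0.121 xmid 0.5235 ynear 0.08
amber 200 282 297 z 0.115 xmid 0.5236 ynear 0.0822
amber 203 291 297 z 0.106 xmid 0.5342 ynear 0.0825
amber 206 287 297 z 0.097 xmid 0.5296 ynear 0.0792
amber 209 287 297 z 0.089 xmid 0.5294 ynear 0.0815
amber 212 287 297 z 0.081 xmid 0.5296 ynear 0.0811
amber 215 290 294 z 0.072 xmid 0.5293 ynear 0.0813
blue 213 286 286 z 0.072 xmid 0.515 ynear 0.0952
blue 216 285 298 z 0.056 xmid 0.5288 ynear 0.0897
blue 219 285 298 z 0.046 xmid 0.5283 ynear 0.0894
blue 222 286 298 z 0.055 xmid 0.5293 ynear 0.0765
blue 225 286 298 z 0.045 xmid 0.5294 ynear 0.0759
blue 228 287 298 z 0.038 xmid 0.5303 ynear 0.0747
```

Call:
{"api": "send_rows", "payload": {"steps": [[-0.03,-0.04,0.4,0,-1],[0,0,0.4,0,-1],[0,0,0.4,0,-1],[0,0,0.3,0,-1],[0,0,0.1,0,-1]]}}

```text
t: 15.65
tool_pos: [0.5307, 0.0964, 0.0977]
tcp_rot: [0.426, 0.905, 0.0, -0.0]
ft_force: [0.5, 1.3, -1.0]
width: 0.0272
gripper_force: 34.6
```

Call:
{"api": "send_rows", "payload": {"steps": [[0,0,0,0,-1]]}}

```text
t: 15.73
tool_pos: [0.5307, 0.0963, 0.0979]
tcp_rot: [0.426, 0.905, 0.0, -0.0]
ft_force: [0.8, 0.4, -1.7]
width: 0.0269
gripper_force: 34.5
```

In the socket with almost no side load; I'll continue down.

Call:
{"api": "send_rows", "payload": {"steps": [[0,0,0.3,0,-1],[0,0,0.4,0,-1],[0,0,0.4,0,-1],[0,0,0.3,0,-1],[0,0,0,0,-1]]}}

```text
t: 16.15
tool_pos: [0.5307, 0.0963, 0.0837]
tcp_rot: [0.426, 0.905, -0.0, -0.0]
ft_force: [2.5, 1.7, -2.7]
width: 0.0271
gripper_force: 34.5
```

Call:
{"api": "send_rows", "payload": {"steps": [[0,0,0.1,0,-1],[0,0,0,0,-1],[0,0,0,0,-1]]}}

```text
t: 16.4
tool_pos: [0.5307, 0.0963, 0.0833]
tcp_rot: [0.426, 0.905, 0.0, 0.0]
ft_force: [2.2, 2.3, -2.3]
width: 0.0271
gripper_force: 34.5
```

Call:
{"api": "send_rows", "payload": {"steps": [[0,0.05,0.1,0,-1],[0,0,0.1,0,-1],[0,0,0,0,-1],[0,0,0,0,-1]]}}

```text
t: 16.73
tool_pos: [0.531, 0.0962, 0.0822]
tcp_rot: [0.426, 0.905, 0.0, 0.0]
ft_force: [-2.1, 0.2, 12.2]
width: 0.0271
gripper_force: 36.0
```

Call:
{"api": "send_rows", "payload": {"steps": [[0,0,-0.1,0,-1],[0,0,0,0,0.3],[0,0,0,0,1],[0,0,0,0,1],[0,0,0,0,1]]}}

```text
t: 17.15
tool_pos: [0.5307, 0.0962, 0.0821]
tcp_rot: [0.426, 0.905, -0.0, -0.0]
ft_force: [0.0, -0.0, -0.8]
width: 0.0741
gripper_force: 0.0
```

Call:
{"api": "send_rows", "payload": {"steps": [[0,0,-1,0,1],[0,0,-2,0,1],[0,0,-3,0,1],[0,0,-2,0,1],[0,0,0,0,1]]}}

```text
t: 17.57
tool_pos: [0.533, 0.0966, 0.1668]
tcp_rot: [0.426, 0.905, 0.002, 0.002]
ft_force: [0.4, -0.0, -0.1]
width: 0.0853
gripper_force: 0.0
```

```bash
python3 plan.py .5122 .2268 .165 39.6; python3 chk.py .5301 .096|grep amber; python3 -c "
from h import *
f,R,t,K=load('side'); cv2.imwrite('pics/s3.png',cv2.resize(f['color'][120:250,230:400,::-1],None,fx=4,fy=4,interpolation=2))"
```

```text
at [0.533  0.0966 0.1668] yaw 39.6 tilt [ 0.006  0.001 -1.   ] d [-0.0208  0.1302 -0.0018] turn -0.0 n 4 t 17.5667
[2.84, 1.67, 0.04, -0.01]
[2.84, 1.67, 0.04, -0.01]
[2.84, 1.67, 0.04, -0.01]
[2.84, 1.67, 0.04, -0.01]
amber 209 296 296 z 0.089 xmid 0.5389 ynear 0.0845
amber 212 287 296 z 0.081 xmid 0.5282 ynear 0.0801
amber 215 287 296 z 0.072 xmid 0.5283 ynear 0.0793
amber 218 287 296 z 0.064 xmid 0.5281 ynear 0.0787
```

View pics/s3.png

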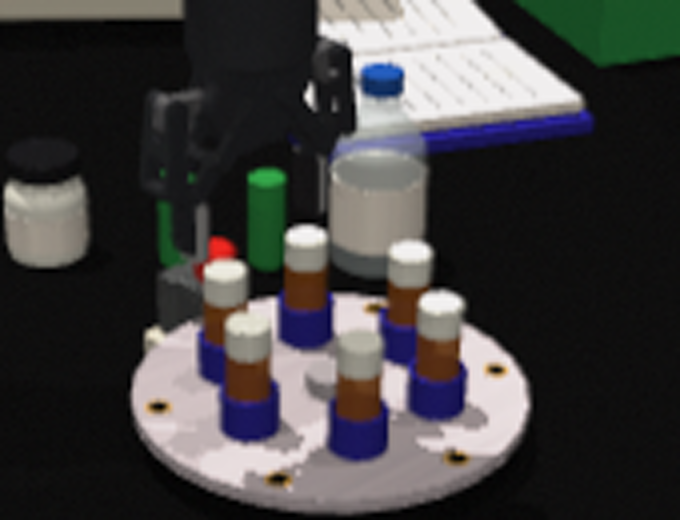

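All six sockets are filled with caps level, the two new vials at (225,310) and (248,370). The red knob at (215,255) is untouched. Next I'll move to the knob.

Call:
{"api": "send_rows", "payload": {"steps": [[2.8,1.7,0,0,1],[2.8,1.7,0,0,1],[2.8,1.7,0,0,1],[2.8,1.7,0,0,1],[0,0,0,0,1]], "force": 40}}

```text
t: 18.08
tool_pos: [0.5095, 0.2339, 0.1611]
tcp_rot: [0.422, 0.907, 0.001, -0.002]
ft_force: [-0.2, 1.1, -0.6]
width: 0.0853
gripper_force: 0.0
```

Call:
{"api": "send_rows", "payload": {"steps": [[0,0,0,0,1],[0,0,0,0,1],[0,0,0,0,1],[0,0,0,0,1],[0,0,0,0,1]]}}

```text
t: 18.5
tool_pos: [0.5122, 0.2249, 0.1622]
tcp_rot: [0.427, 0.904, -0.0, 0.0]
ft_force: [-0.2, 0.7, -0.1]
width: 0.0857
gripper_force: 0.0
```

```bash
python3 plan.py .5122 .2268 .075 39.6
```

```text
at [0.5122 0.2249 0.1622] yaw 39.5 tilt [-0. -0. -1.] d [ 0.      0.0019 -0.0872] turn -0.1 n 3 t 18.5
[0.05, 0.04, 2.91, -0.03]
[0.05, 0.04, 2.91, -0.03]
[0.05, 0.04, 2.91, -0.03]
```

Call:
{"api": "send_rows", "payload": {"steps": [[0.1,0.1,2.5,0,1],[0,0,2.5,0,1],[0,0,1.8,0,1],[0,0,1.0,0,1],[0,0,0.5,0,1]]}}

```text
t: 18.92
tool_pos: [0.5117, 0.2267, 0.078]
tcp_rot: [0.426, 0.905, -0.001, -0.001]
ft_force: [-0.8, 0.5, 0.5]
width: 0.0854
gripper_force: 0.0
```

Call:
{"api": "send_rows", "payload": {"steps": [[0,0,0.3,0,1],[0,0,0,0,1],[0,0,0,0,1],[0,0,0,0,1],[0,0,0,0,1]]}}

```text
t: 19.33
tool_pos: [0.5125, 0.2277, 0.0771]
tcp_rot: [0.426, 0.905, 0.001, 0.0]
ft_force: [-1.3, 0.8, 0.8]
width: 0.0857
gripper_force: 0.0
```

```bash
python3 plan.py .5122 .2268 .075 39.6; python3 -c "
from h import *
f,R,t,K=load('side'); cv2.imwrite('pics/s4.png',cv2.resize(f['color'][120:250,230:400,::-1],None,fx=4,fy=4,interpolation=2))"
```

```text
at [0.5125 0.2277 0.0771] yaw 39.6 tilt [ 0.001  0.001 -1.   ] d [-0.0003 -0.0009 -0.0021] turn 0.0 n 1 t 19.3333
[-0.05, -0.08, 0.21, 0.01]
```

View pics/s4.png

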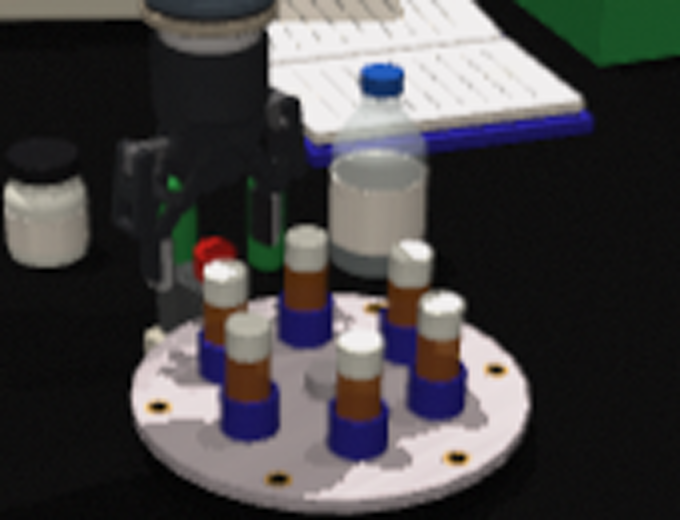

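The fingers straddle the red knob at (213,255), left pad at (160,260) and right pad at (270,230), and all the vials are undisturbed. I'll close on it.

Call:
{"api": "send_rows", "payload": {"steps": [[0,-0.1,0.2,0,1],[0,0,0,0,1],[0,0,0,0,1]], "force": 60}}

```text
t: 19.63
tool_pos: [0.5112, 0.2268, 0.0743]
tcp_rot: [0.426, 0.905, -0.0, -0.0]
ft_force: [0.5, 0.3, -0.6]
width: 0.0854
gripper_force: 0.0
```

Call:
{"api": "send_rows", "payload": {"steps": [[0,0,0,0,-1],[0,0,0,0,-1],[0,0,0,0,-1],[0,0,0,0,-1],[0,0,0,0,-1]]}}

```text
t: 20.05
tool_pos: [0.514, 0.229, 0.0752]
tcp_rot: [0.425, 0.905, 0.003, 0.002]
ft_force: [0.8, 2.4, 3.2]
width: 0.0265
gripper_force: 62.2
```

Call:
{"api": "send_rows", "payload": {"steps": [[0,0,0,0,-1],[0,0,0,0,-1],[0,0,0,0,-1]]}}

```text
t: 20.3
tool_pos: [0.5138, 0.2289, 0.0752]
tcp_rot: [0.425, 0.905, 0.002, 0.002]
ft_force: [6.2, 4.0, 1.0]
width: 0.0262
gripper_force: 58.9
```

Gripped. I'll relieve the side load (+2.5 mm along tool y), then pull up.

Call:
{"api": "send_rows", "payload": {"steps": [[0,0.2,-0.2,0,-1],[0,0,-0.5,0,-1],[0,0,-0.5,0,-1],[0,0,-0.4,0,-1],[0,0,0,0,-1]]}}

```text
t: 20.72
tool_pos: [0.5138, 0.2289, 0.0907]
tcp_rot: [0.426, 0.905, 0.001, 0.001]
ft_force: [5.0, 3.1, -10.4]
width: 0.0258
gripper_force: 59.6
```

Call:
{"api": "send_rows", "payload": {"steps": [[0,0,-0.2,0,-1],[0,0,-0.2,0,-1],[0,0,0,0,-1],[0,0,0,0,-1]]}}

```text
t: 21.05
tool_pos: [0.5138, 0.2289, 0.0941]
tcp_rot: [0.426, 0.905, 0.001, 0.001]
ft_force: [5.8, 3.3, -11.5]
width: 0.0259
gripper_force: 59.7
```

Call:
{"api": "send_rows", "payload": {"steps": [[0,0,-0.1,0,-1],[0,0,-0.1,0,-1],[0,0,0,0,-1],[0,0,0,0,-1],[0,0,0,0,-1]]}}

```text
t: 21.47
tool_pos: [0.5138, 0.2289, 0.0954]
tcp_rot: [0.425, 0.905, 0.001, 0.001]
ft_force: [8.4, 4.3, -18.1]
width: 0.0259
gripper_force: 62.1
```

Run:
```python
from h import *
for n in("side","top"):
    f,R,t,K=load(n); P=cloud(f,R,t,K); h=cv2.cvtColor(f["color"],cv2.COLOR_RGB2HSV).astype(int)
    m=((h[...,0]<6)|(h[...,0]>174))&(h[...,1]>130)&(h[...,2]>60)&(abs(P[...,0]-.512)<.03)&(abs(P[...,1]-.227)<.03)
    if m.any(): print("red",m.sum(),P[m][:,2].min(),P[m][:,2].max())
    for nm,lo,hi in(("rack",-.35,-.2),("car",.04,.24)):
        k=(P[...,2]>(.08 if lo<0 else .1))&(P[...,2]<.115)&(P[...,1]>lo)&(P[...,1]<hi)&(h[...,1]<60)&(h[...,2]>110)&(P[...,0]>.45)&(P[...,0]<.7)
        c,l,st,ce=cv2.connectedComponentsWithStats(k.astype(np.uint8))
        for i in range(1,c):
            if st[i,4]>20: print(n,nm,np.median(P[l==i],0).round(4),P[l==i][:,2].max().round(3))
    if n=="side": cv2.imwrite('pics/s5.png',cv2.resize(f['color'][120:350,230:400,::-1],None,fx=2.6,fy=2.6,interpolation=2))
```

```text
red 64 0.08756200757344083 0.12553968446957
side rack [ 0.6257 -0.2617  0.0864] 0.089
side car [0.5712 0.205  0.1056] 0.11
side car [0.6369 0.1801 0.1054] 0.11
side car [0.5167 0.1605 0.105 ] 0.11
side car [0.6483 0.1111 0.1061] 0.109
side car [0.5285 0.092  0.1053] 0.108
side car [0.5941 0.067  0.1056] 0.109
red 1 0.1525636215809564 0.1525636215809564
top rack [ 0.6271 -0.257   0.0885] 0.093
top car [0.6499 0.117  0.108 ] 0.113
top car [0.6379 0.1849 0.108 ] 0.112
top car [0.5955 0.0715 0.1079] 0.112
top car [0.5736 0.2093 0.1082] 0.114
top car [0.5299 0.0963 0.1083] 0.113
top car [0.5183 0.1646 0.1083] 0.112
```

View pics/s5.png

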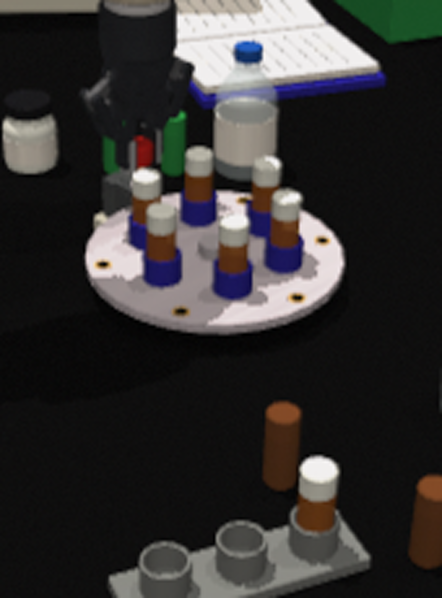

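The knob is held at (145,150) against its stop: the pull rose from 11.5 to 18 N after 20 mm of travel. The carousel is full, and the left-over spare is still in the rack at (318,500). Handing in.

```bash
python3 -c "
from cell import *
print(job_done())"
```

```text
the job is handed in; nothing more can be done
None
```

The job is handed in: both empty sockets hold a spare vial, upright and fully down, the third spare is still in the rack, and the gripper is holding the red knob up against its stop (20 mm of travel, about 18 N); the hand-in call gave no verdict.

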